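# Ram stuck laundry tablets home in their tube

### The job

Two laundry tablets have stuck near the mouth of the narrow clear tube on the counter. Take the slim wooden rod from its holder block, push the tablets down the tube with it until they sit on the bottom, and press firmly there to be sure they are home. Let go and leave the rod standing in the tube on top of the tablets.

Things in the scene. Friction and masses are not known exactly. Their poses are not given: they have to be found in the camera images.
- rod: Slim wooden rod, loose, 155 mm long, 0.1 kg, upright in a hole (40 wide, 37 deep) of a wooden block 85 x 85 x 45 mm. Origin: centre of its lower end, z up the rod. Foot 28 mm across, 12 high; shaft 20 across; round handle 30 across from 88 to 150 mm above the origin: grip that from above. The stouter masher (130 high, foot 72 across, no block) does not fit the tube.
- tube: Clear plastic tube, upright on a grey laminate plate 110 x 110 x 10 mm fixed to the counter. Origin: on the tube's axis at the underside of the plate (counter height), z up. Tube 54 mm outside, 46 mm inside diameter; open mouth 110 mm and inner floor 16 mm above the origin.
- tablets (a joint): Slide of the stack of two white, blue-banded tablets (43 mm across, 36 high in all) down the tube, m. Stack top: 102 mm minus this above the tube's origin. Starts at 0 to 0.015; at 0.050 it sits on the floor (top at 52 mm), a hard stop. Snug: about 6 N moves it, the rod's weight alone does not. 10 N or more at the bottom is firm.

How it is judged:
By the outcome, as a careful person would: the job done as asked, in the order asked, and still so for the second after the job is handed in, with the robot touching nothing.
It also fails if it takes over 42 s, if anything falls off the work surface, if the arm or the gripper's body presses on something with over 40 N, if the wrist force passes 120 N, or if a joint passes its speed limit or range.

### The arm

A 7-joint arm with a two-finger parallel gripper is mounted at the origin on the work surface. World frame = base frame: x ahead of the robot, y to its left, z up, the work surface at z = 0. Lengths are in mm, angles in degrees, forces in N, time in s.
With the tool pointing down it reaches from about 425 to 875 mm from the base axis. Payload 8.4 kg.
Tool frame: the origin (TCP) lies where the fingers leave the gripper's body, on its centre line; the fingertips stand 70 mm ahead of it and the grasp point (between the pads) lies arm.grip_depth ahead of it (arm.grip_depth is the distance from the TCP to the grasp point, in mm); z points along the fingers, y is the direction in which the jaws open and shut (so a half turn about z gives the same grasp; the last joint's range is limited). The gripper opens to 87 mm and grips with 3 to 60 N. Pads are 19 mm wide; open, the fingers measure 117 mm over their backs; the gripper's body (75 mm by 190 mm) begins 51 mm behind the grasp point.
Start: joints at [68.743, 19.091, 2.286, 83.961, -0.768, 76.965, -3.352], TCP at [174.481, -626.118, 292.246] pointing down, gripper open.
Joint ranges: [-147.57, 147.57], [-21.85, 119.76], [-74.77, 79.35], [14.55, 137.4], [-85.83, 265.84], [4.83, 119.75], [-152.11, 152.11]. Speed limits (degrees/s): [127.2, 127.2, 159.86, 159.86, 180, 180, 180].

### API

Orientations are given as a 3x3 rotation matrix whose columns are the frame's x, y, z axes.
In Python, from plant import arm gives the robot as it stands.
- The arm moves only by the shell command python3 -m crank 'ROWS' [OPENING] [FORCE]. ROWS is JSON, a list that holds one entry, the list of rows, each a list of 6 numbers: the shift along the tool's x, y, z in mm, then the turn, a rotation vector about the tool's x, y, z in rad. In form: [[[x, y, z, wx, wy, wz], ...]]. A call has 1 to 12 rows; each row is the pose to reach, as a shift and turn from the pose measured when the call began, along the tool's axes at that moment; what a row does not reach only later rows make up. A row lasts 1/10 s, in which the tool goes at most 50 mm and 8.59 degrees, less where a joint would pass 70% of its speed; a pose out of reach is approached as far as the arm can. A call with a gripper value outside its range is refused whole. OPENING is the closure, from -1 (fully open) to 1 (shut), set as the call begins (- or left out, the last holds). The fingers move at their own pace and stop on an object; FORCE is the grip in N (left out, the last holds). Time passes only in rows, so rows that repeat a pose let the fingers close. It gives the time, the measured TCP pose, the force and the opening at its end, in the units of the state.
- arm.get_obs(): the state, without advancing time (a new reading comes with each control period).
- arm.camera(name): name is "scene" or "top" or "wrist"; returns the picture (400x640x3 uint8, red, green, blue); there is no depth.
- arm.get_calibration(name): a dict with "vertical_fov" (degrees; the focal length in pixels is half the picture's height over the tangent of half this angle, whatever the lens; pixels are square), "cx", "cy" (the principal point, pixels), "k1" (the pictures are not rectified: a ray, as slopes to the right and down, at radius r is drawn at 1 + k1 r^2 times it, then the intrinsics apply), "view" (4x4, takes a point from world to camera coordinates). Camera axes: x right, y up, looking along -z (the intrinsics and any distortion apply to the point x, -y, -z); pixel columns grow to the right and rows downward; lengths in mm; the calibration is good to about 2 mm. A picture is of the moment at which its call begins: read the wrist's pose just before it. get_calibration takes no time and is no camera call; for the wrist camera it gives the pose at the moment of the call.
- arm.job_done(): hands the job in, once; it reports no verdict.
The state is a dict: "clock": time; "joint_positions": joint angles; "qd": joint speeds; "joint_efforts": joint torques, N m; "eef_pos": TCP position; "tcp_rot": TCP orientation; "ft_force": force on the tool from outside, world axes, zero at the start; "wrist_torque": the same for the moment, N m; "width": finger opening in mm.
Only numpy, scipy, OpenCV 4.12 (cv2) and the standard library are available. Lean on these libraries where they do the work, as an engineer would, in place of code of your own. Each camera call takes 0.05 s, during which the arm holds its last target.

## Working session

There is one attempt and no reset: what is moved stays moved. The work goes in short steps, Python scripts to look and compute and a shell command to move; the robot and the scene stay as the last step left them, time stands still between calls to the robot, and variables do not carry over. Pictures are saved under pics/ and viewed, and the job is handed in when it is done.

```bash
ls; mkdir -p pics
cat > h.py <<'E'
import numpy as np, cv2
from plant import arm
def snap(n,f):
    c=arm.get_calibration(n); im=arm.camera(n); cv2.imwrite('pics/'+f,cv2.cvtColor(im,cv2.COLOR_RGB2BGR)); np.savez('pics/'+f+'.npz',im=im,view=np.array(c['view']),p=[c['vertical_fov'],c['cx'],c['cy'],c['k1']]); return im,c
def ray(c,u,v):
    f=200/np.tan(np.radians(c['vertical_fov'])/2); x=(u-c['cx'])/f;y=(v-c['cy'])/f
    K=np.eye(3); s=cv2.undistortPoints(np.array([[[x,y]]],float),K,np.array([c['k1'],0,0,0,0.]))[0,0]
    V=np.array(c['view']);R=V[:3,:3];t=V[:3,3]
    return -R.T@t, R.T@np.array([s[0],-s[1],-1.])
def plane(c,u,v,z):
    o,d=ray(c,u,v); return o+d*(z-o[2])/d[2]
def proj(c,P):
    f=200/np.tan(np.radians(c['vertical_fov'])/2);V=np.array(c['view']);q=V[:3,:3]@np.array(P,float)+V[:3,3]
    s=np.array([q[0],-q[1]])/-q[2]; s=s*(1+c['k1']*(s@s)); return np.array([c['cx'],c['cy']])+f*s
E
python3 - <<'E'
from h import *
for n in('scene','top','wrist'):
    im,c=snap(n,n+'0.png'); print(n,c['vertical_fov'],c['k1'],im.shape)
o=arm.get_obs(); print(o['clock'],o['eef_pos'],np.round(o['tcp_rot'],3),o['width'],o['ft_force'],arm.grip_depth)
E
```

```text
pics
scene 56.24612588783107 0.0028263804635813767 (400, 640, 3)
top 55.74131578917436 -0.010879262155497353 (400, 640, 3)
wrist 58.19286336329422 -0.03431749551169197 (400, 640, 3)
0.15 [ 174.39621019 -625.88920799  291.54616923] [[ 0.963  0.268 -0.   ]
 [ 0.268 -0.963  0.001]
 [-0.    -0.001 -1.   ]] 87.54128097941711 [-0.17887785  0.56678335 -0.78972448] 51.0
```

View pics/scene0.png

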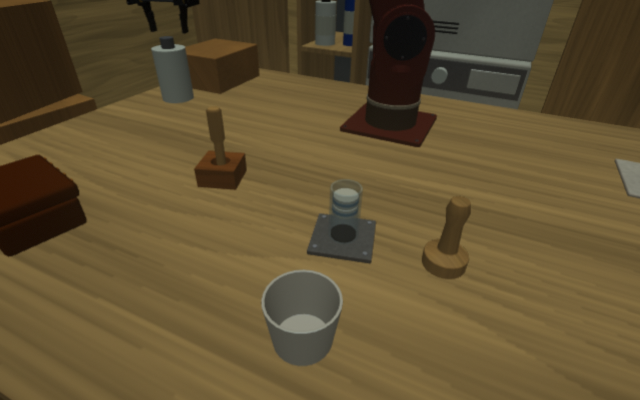

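View pics/top0.png

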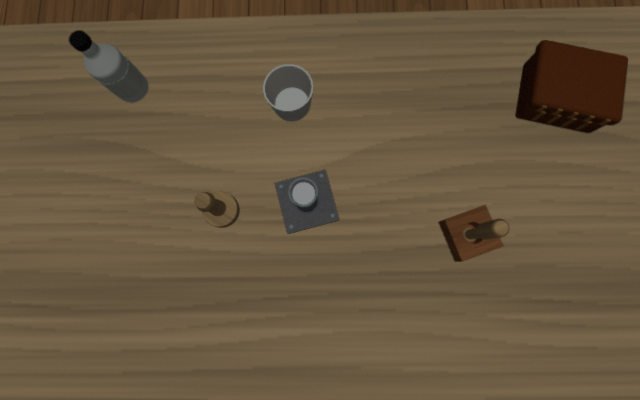

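View pics/wrist0.png

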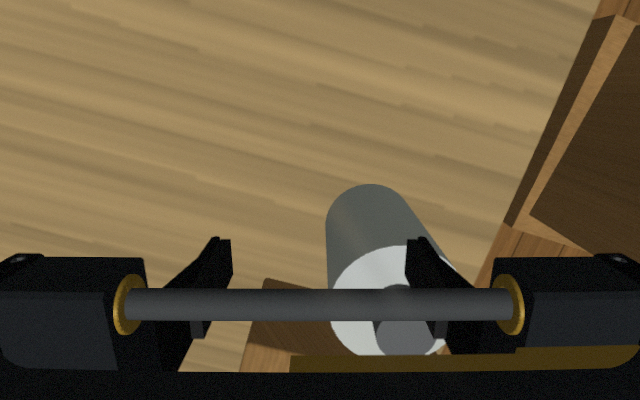

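Run:
```python
import cv2,numpy as np
t=cv2.imread('pics/top0.png');s=cv2.imread('pics/scene0.png')
def crop(i,x,y,w,h,k):return cv2.resize(i[y:y+h,x:x+w],None,fx=k,fy=k,interpolation=cv2.INTER_CUBIC)
a=np.hstack([crop(t,265,160,80,80,5),crop(t,435,195,80,80,5)])
a=cv2.convertScaleAbs(a,alpha=1.8)
cv2.imwrite('pics/ctop.png',a)
b=np.hstack([crop(s,305,170,80,100,5),crop(s,185,100,80,100,5)])
cv2.imwrite('pics/cscene.png',cv2.convertScaleAbs(b,alpha=1.5))
```

```text
(no output)
```

View pics/ctop.png

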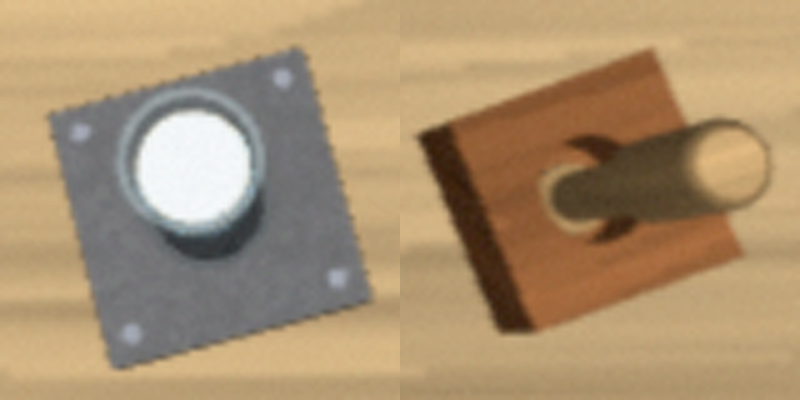

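View pics/cscene.png

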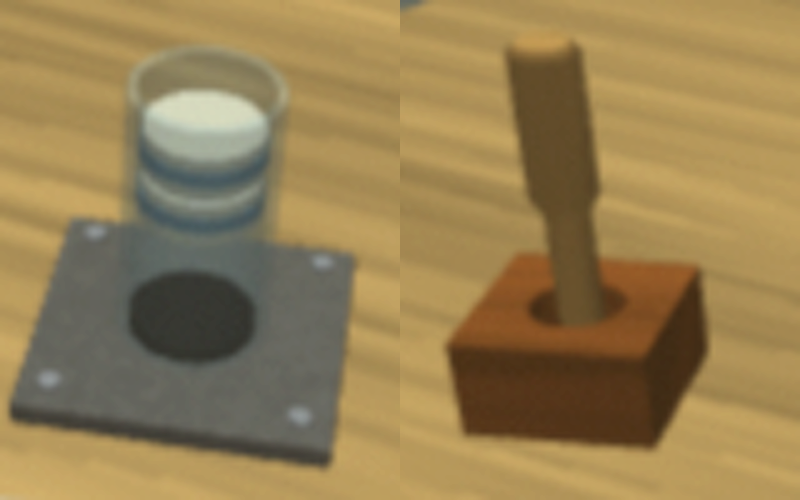

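Run:
```python
from h import *
T=arm.get_calibration('top');S=arm.get_calibration('scene')
g=lambda x,y,ox,oy,off=0:((x-off)/5+ox-.4,y/5+oy-.4)
def tri(p,q):
    o1,d1=ray(T,*p);o2,d2=ray(S,*q);A=np.c_[d1,-d2];k=np.linalg.lstsq(A,o2-o1,rcond=None)[0];a=o1+k[0]*d1;b=o2+k[1]*d2;return np.round((a+b)/2,1),np.round(np.linalg.norm(a-b),1)
print('camT',ray(T,320,200),'camS',ray(S,320,200)[0])
print('mouth',plane(T,*g(191,162,265,160),110),plane(S,*g(207,90,305,170),110),tri(g(191,162,265,160),g(207,87,305,170)))
cs=[plane(T,*g(x,y,265,160),10) for x,y in[(50,114),(300,48),(371,298),(117,369)]];print('plate',np.round(cs,1),np.mean(cs,0))
cs=[plane(S,*g(x,y,305,170),10) for x,y in[(72,222),(354,256),(328,455),(14,411)]];print('plateS',np.round(cs,1),np.mean(cs,0))
print('base of tube scene z16',plane(S,*g(192,315,305,170),10))
print('rodtop',plane(T,*g(732,164,435,195,400),163),tri(g(732,164,435,195,400),g(943-400,47,185,100)))
print('foot top', plane(T,*g(568,199,435,195,400),20))
cs=[plane(T,*g(x,y,435,195,400),45) for x,y in[(455,125),(653,48),(745,252),(540,330)]];print('block',np.round(cs,1),np.mean(cs,0))
cs=[plane(S,*g(x,y,185,100,400),45) for x,y in[(520,254),(702,268),(645,360),(449,345)]];print('blockS',np.round(cs,1),np.mean(cs,0))
# rod bottom handle (88+8=96): scene ends of handle
print('shaft at block top S', plane(S,*g(585,290,185,100,400),50))
for n,p in(('hmid',(552,120)),('hbot',(562,203)),):
    print(n,g(*p,185,100,400),)
```

```text
camT (array([415.80488728,  28.07283179, 772.21171878]), array([ 0.16632316,  0.02406528, -0.9858005 ])) camS [1033.72122228  252.78141131  438.14011445]
mouth [542.53730532  74.76690394 110.        ] [548.23544683  76.63056666 110.        ] (array([543. ,  74.8, 107.7]), np.float64(0.3))
plate [[582.9 140.2  10. ]
 [609.   36.3  10. ]
 [504.4   9.1  10. ]
 [477.1 112.1  10. ]] [543.35524495  74.43670742  10.        ]
plateS [[511.1  12.2  10. ]
 [482.5 115.8  10. ]
 [588.6 142.2  10. ]
 [615.9  40.5  10. ]] [549.49482361  77.6907998   10.        ]
base of tube scene z16 [542.04911648  74.70087277  10.        ]
rodtop [ 469.3054954  -245.43858943  163.        ] (array([ 441.6, -152.9,  199.8]), np.float64(145.5))
foot top [ 469.09507059 -244.37326711   20.        ]
block [[ 496.3 -194.6   45. ]
 [ 524.8 -272.4   45. ]
 [ 446.3 -300.2   45. ]
 [ 418.3 -221.    45. ]] [ 471.44370402 -247.04339681   45.        ]
blockS [[ 449.2 -295.5   45. ]
 [ 422.7 -215.    45. ]
 [ 501.3 -188.7   45. ]
 [ 528.4 -268.1   45. ]] [ 475.41394953 -241.83131741   45.        ]
shaft at block top S [ 470.7642744  -241.90050753   50.        ]
hmid (215.0, 123.6)
hbot (217.0, 140.2)
```

Run:
```python
from h import *
S=arm.get_calibration('scene');W=arm.get_calibration('wrist')
b=plane(S,177,95,0);print('bottle base',b)
for z in(150,180,210,240):print(z,proj(S,[b[0],b[1],z]))
c=np.linalg.inv(np.array(W['view']));print('wristcam',np.round(c,2))
for z in (150,200): print(plane(W,405,330,z))
o=arm.get_obs();R=np.array(o['tcp_rot']);p=np.array(o['eef_pos'])
print('tool shift to rod', R.T@(np.array([470,-244,293])-p))
```

```text
bottle base [ 104.8359039  -718.18660405    0.        ]
150 [167.65607523  48.62883301]
180 [165.62196222  38.54124796]
210 [163.52690863  28.15409913]
240 [161.36810557  17.45369578]
wristcam [[ 2.7000e-01  9.2000e-01  2.9000e-01  2.5340e+02]
 [-9.6000e-01  2.6000e-01  8.0000e-02 -6.0568e+02]
 [-0.0000e+00 -3.0000e-01  9.5000e-01  3.8366e+02]
 [ 0.0000e+00  0.0000e+00  0.0000e+00  1.0000e+00]]
[  96.47332879 -718.95825881  150.        ]
[ 130.05481827 -694.71754417  200.        ]
tool shift to rod [ 387.26118356 -288.53177862   -1.1268462 ]
```

```bash
python3 -m crank '[[[38,-29,0,0,0,0],[77,-58,0,0,0,0],[116,-87,0,0,0,0],[155,-115,0,0,0,0],[194,-144,0,0,0,0],[232,-173,0,0,0,0],[271,-202,0,0,0,0],[310,-231,0,0,0,0],[349,-260,0,0,0,0],[387,-288,0,0,0,0],[387,-288,0,0,0,0],[387,-288,0,0,0,0]]]' -1
python3 - <<'E'
from h import *
im,c=snap('wrist','w1.png');o=arm.get_obs();print(o['clock'],np.round(o['eef_pos'],1),np.round(o['ft_force'],1))
for z in(8,45,100,158):print(z,proj(c,[470,-244,z]))
E
```

```text
clock: 1.35
eef_pos: [470.3, -243.5, 291.6]
tcp_rot: [[0.963, 0.271, -0.001], [0.271, -0.963, 0.001], [-0.001, -0.002, -1.0]]
ft_force: [-0.1, -0.6, 0.2]
width: 86.9
1.4 [ 469.6 -244.9  291.7] [-0.1  1.1 -0.1]
8 [317.62083085 164.6198936 ]
45 [317.4819151  172.80186587]
100 [317.21402337 188.58764636]
158 [316.80476362 212.72218857]
```

View pics/w1.png

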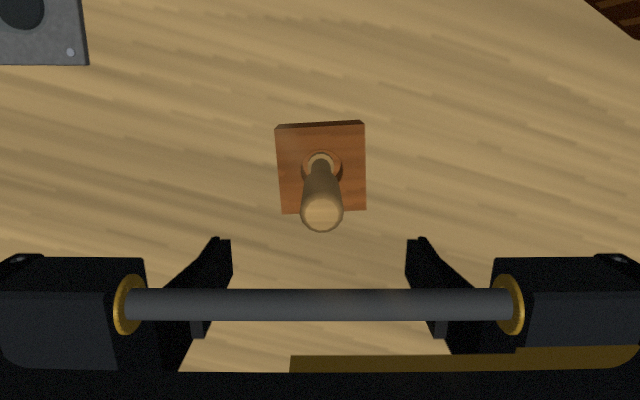

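Run:
```python
from h import *
c=arm.get_calibration('wrist');o=arm.get_obs();R=np.array(o['tcp_rot']);p=np.array(o['eef_pos'])
q=plane(c,321.8,212.5,162);print(q,R.T@(q-p))
q=plane(c,320,166,22);print(q,R.T@(q-p))
```

```text
[ 471.65037342 -248.14182484  162.        ] [  1.2065317    3.88026486 129.64773472]
[ 471.39664264 -247.41247669   22.        ] [  1.26516649   3.28671513 269.64859396]
```

```bash
python3 -m crank '[[[1,3,25,0,0,0],[1,3,55,0,0,0],[1,3,80,0,0,0],[1,3,100,0,0,0],[1,3,109,0,0,0],[1,3,109,0,0,0],[1,3,109,0,0,0]]]' -1
python3 -m crank '[[[0,0,0,0,0,0],[0,0,0,0,0,0],[0,0,0,0,0,0],[0,0,0,0,0,0],[0,0,0,0,0,0],[0,0,0,0,0,0],[0,0,0,0,0,0],[0,0,0,0,0,0]]]' 1 50
```

```text
clock: 2.1
eef_pos: [471.3, -248.1, 183.5]
tcp_rot: [[0.964, 0.268, -0.0], [0.268, -0.964, 0.001], [-0.0, -0.001, -1.0]]
ft_force: [-0.5, 0.4, -0.3]
width: 87.4
clock: 2.9
eef_pos: [471.3, -248.1, 183.5]
tcp_rot: [[0.964, 0.268, -0.0], [0.268, -0.964, 0.001], [-0.0, -0.001, -1.0]]
ft_force: [0.0, -0.5, 0.1]
width: 30.9
```

```bash
python3 -m crank '[[[0,0,-15,0,0,0],[0,0,-45,0,0,0],[0,0,-80,0,0,0],[0,0,-115,0,0,0],[0,0,-135,0,0,0],[0,0,-140,0,0,0],[0,0,-140,0,0,0]]]'
python3 - <<'E'
from h import *
im,c=snap('scene','s2.png');o=arm.get_obs();R=np.array(o['tcp_rot']);p=np.array(o['eef_pos'])
print(o['width'],o['ft_force'],R.T@(np.array([545,76,323])-p))
E
```

```text
clock: 3.6
eef_pos: [471.4, -248.2, 323.4]
tcp_rot: [[0.964, 0.268, 0.0], [0.268, -0.964, 0.0], [0.0, -0.0, -1.0]]
ft_force: [0.8, 0.0, -0.9]
width: 28.8
28.862706768399587 [-0.30151234  0.23194294 -0.90586175] [ 158.0155213  -292.47451447   -0.43490581]
```

View pics/s2.png

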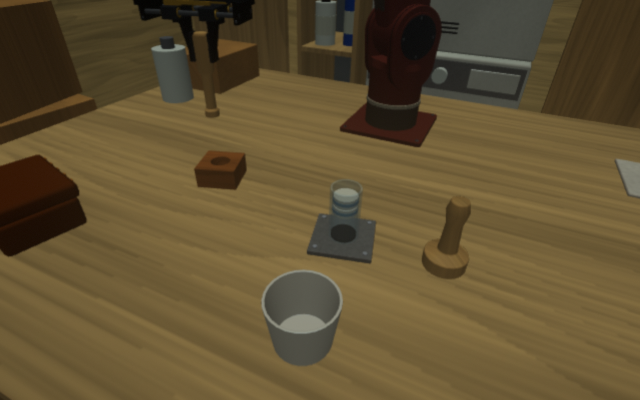

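The rod is held upright, with its foot at about (212,113), clear of the empty block. Now I'll carry it over to the tube.

```bash
python3 -m crank '[[[13,-24,0,0,0,0],[29,-54,0,0,0,0],[47,-88,0,0,0,0],[66,-122,0,0,0,0],[85,-156,0,0,0,0],[103,-190,0,0,0,0],[122,-224,0,0,0,0],[139,-256,0,0,0,0],[151,-280,0,0,0,0],[158,-292,0,0,0,0],[158,-292,0,0,0,0],[158,-292,0,0,0,0]]]'
python3 - <<'E'
from h import *
for n in('scene','top','wrist'):
    im,c=snap(n,n+'3.png')
o=arm.get_obs();print(o['clock'],o['eef_pos'])
a=cv2.imread('pics/scene3.png')[80:280,270:430];b=cv2.imread('pics/top3.png')[120:280,220:420]
cv2.imwrite('pics/c3s.png',cv2.convertScaleAbs(cv2.resize(a,None,fx=3,fy=3,interpolation=2),alpha=1.5));cv2.imwrite('pics/c3t.png',cv2.convertScaleAbs(cv2.resize(b,None,fx=3,fy=3,interpolation=2),alpha=1.8))
E
```

```text
clock: 4.85
eef_pos: [545.0, 74.1, 321.7]
tcp_rot: [[0.964, 0.267, -0.003], [0.267, -0.964, 0.0], [-0.003, -0.001, -1.0]]
ft_force: [-0.3, 0.6, -1.2]
width: 29.3
5.0 [545.11444001  73.6451345  322.36016821]
```

View pics/c3s.png

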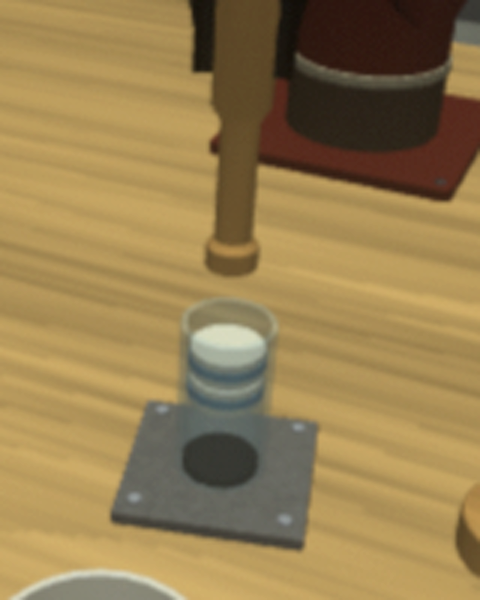

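View pics/c3t.png

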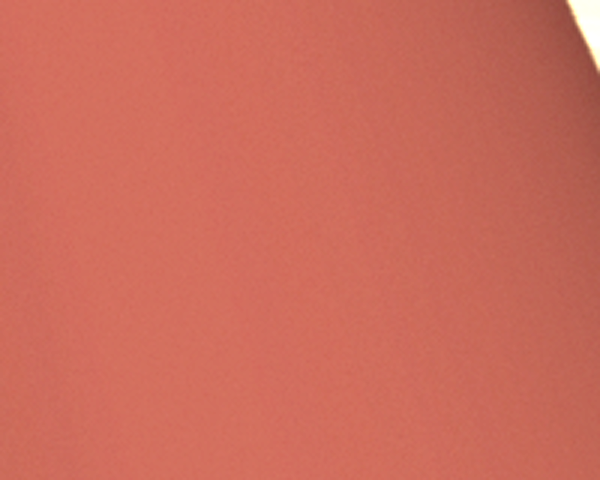

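View pics/wrist3.png

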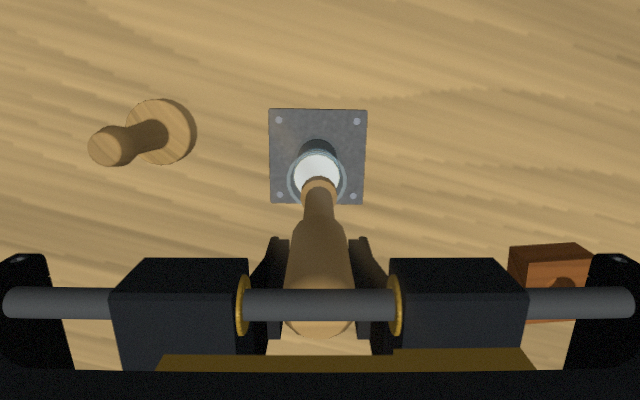

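Run:
```python
from h import *
S=arm.get_calibration('scene');W=arm.get_calibration('wrist')
sc=lambda x,y:(x/3+270-.33,y/3+80-.33)
f=plane(S,*sc(232,261),146.5);m=plane(S,*sc(229,322),110);print('scene foot',f,'mouth',m)
# edge checks: bottom tangent front edge of circles
def circ(c,P,r):
    return np.array([proj(c,[P[0]+r*np.cos(a),P[1]+r*np.sin(a),P[2]]) for a in np.linspace(0,2*np.pi,73)])
for P,r in((f,14),(m,27)):
    q=circ(S,P,r); print('bbox crop',((q.min(0)-[270,80])*3).round(),((q.max(0)-[270,80])*3).round())
im=cv2.imread('pics/wrist3.png')
mw=plane(W,317,180,110);print('wrist mouth',mw)
q=circ(W,mw,27);print(q.min(0),q.max(0))
for P in((545,74,146.5),(545,74,158.5)):
    q=circ(W,P,14);print('pred foot wrist',q.min(0),q.max(0))
cv2.imwrite('pics/c3w.png',cv2.resize(im[90:230,240:400],None,fx=4,fy=4,interpolation=2))
```

```text
scene foot [544.3624318   74.43749018 146.5       ] mouth [546.55264596  75.95312803 110.        ]
bbox crop [205. 247.] [258. 273.]
bbox crop [178. 295.] [278. 349.]
wrist mouth [546.27365792  73.70467779 110.        ]
[286.15252895 149.37854365] [347.84437722 209.10917294]
pred foot wrist [298.01757004 175.9786526 ] [333.95361932 210.35989629]
pred foot wrist [297.13429268 179.9818559 ] [334.60223039 215.68325183]
```

View pics/c3w.png

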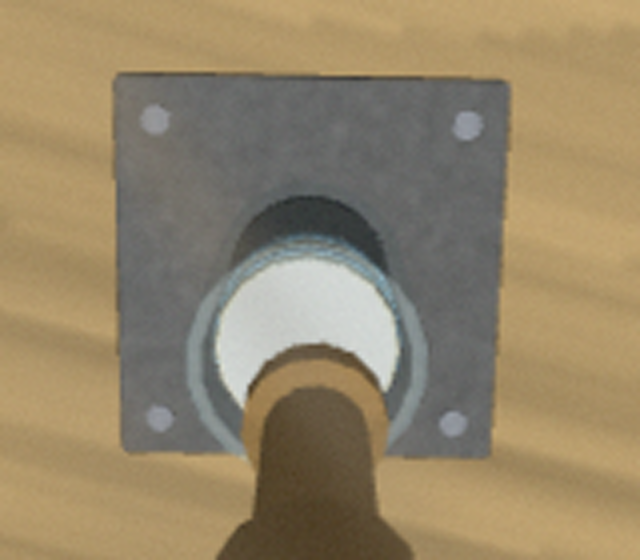

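```bash
python3 -m crank '[[[2,-1.5,0,0,0,0],[2,-1.5,8,0,0,0],[2,-1.5,18,0,0,0],[2,-1.5,27,0,0,0],[2,-1.5,34,0,0,0],[2,-1.5,40,0,0,0],[2,-1.5,40,0,0,0],[2,-1.5,40,0,0,0]]]' - 60
python3 - <<'E'
from h import *
im,c=snap('scene','s4.png')
im,c=snap('wrist','w4.png')
a=cv2.imread('pics/s4.png')[130:280,290:420];b=cv2.imread('pics/w4.png')[90:240,240:400]
cv2.imwrite('pics/c4.png',np.hstack([cv2.resize(a,(390,450),interpolation=2),cv2.resize(b,(400,450),interpolation=2)]))
E
```

```text
clock: 5.8
eef_pos: [546.6, 75.7, 282.4]
tcp_rot: [[0.964, 0.265, -0.002], [0.265, -0.964, 0.0], [-0.002, -0.001, -1.0]]
ft_force: [0.2, 1.1, -0.1]
width: 28.7
```

View pics/c4.png

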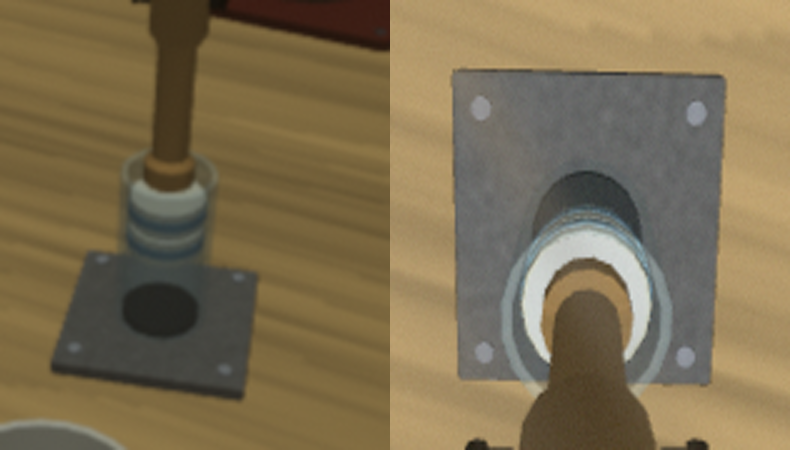

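The foot is centred inside the mouth, just above the tablets. Starting the push.

```bash
python3 -m crank '[[[0,0,4,0,0,0],[0,0,8,0,0,0],[0,0,12,0,0,0],[0,0,16,0,0,0],[0,0,20,0,0,0],[0,0,24,0,0,0],[0,0,27,0,0,0],[0,0,30,0,0,0]]]'
python3 -m crank '[[[0,0,3,0,0,0],[0,0,6,0,0,0],[0,0,9,0,0,0],[0,0,12,0,0,0],[0,0,15,0,0,0],[0,0,18,0,0,0],[0,0,20,0,0,0],[0,0,20,0,0,0]]]'
```

```text
clock: 6.7
eef_pos: [546.9, 75.8, 253.0]
tcp_rot: [[0.964, 0.265, -0.001], [0.265, -0.964, 0.0], [-0.0, -0.001, -1.0]]
ft_force: [-0.7, 0.9, 5.5]
width: 29.0
clock: 7.5
eef_pos: [546.8, 75.8, 232.7]
tcp_rot: [[0.964, 0.265, -0.001], [0.265, -0.964, 0.0], [-0.001, -0.001, -1.0]]
ft_force: [-0.2, 0.1, 1.0]
width: 29.1
```

```bash
python3 -m crank '[[[0,0,1.5,0,0,0],[0,0,3,0,0,0],[0,0,4.5,0,0,0],[0,0,5.5,0,0,0]]]'
python3 - <<'E'
from h import *
im,c=snap('scene','s5.png')
a=cv2.imread('pics/s5.png')[130:280,290:420]
cv2.imwrite('pics/c5.png',cv2.resize(a,None,fx=4,fy=4,interpolation=2))
E
```

```text
clock: 7.9
eef_pos: [547.0, 75.8, 227.4]
tcp_rot: [[0.964, 0.265, -0.0], [0.265, -0.964, 0.0], [-0.0, -0.001, -1.0]]
ft_force: [-1.4, -0.4, 12.1]
width: 28.8
```

View pics/c5.png

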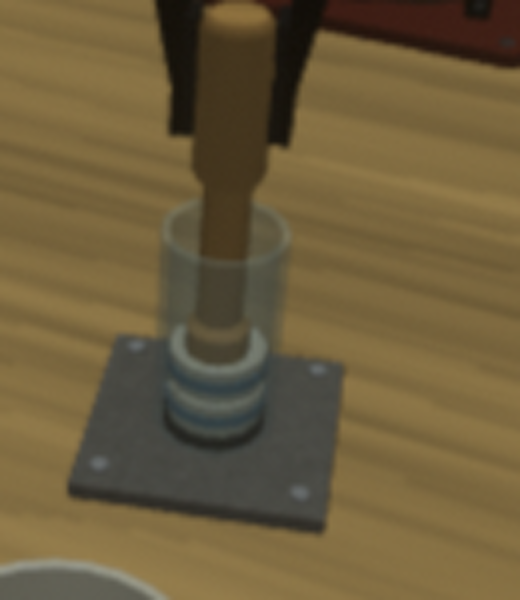

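```bash
python3 -m crank '[[[0,0,0.5,0,0,0],[0,0,1,0,0,0],[0,0,1,0,0,0]]]'
python3 -m crank '[[[0,0,0.5,0,0,0],[0,0,1,0,0,0],[0,0,1,0,0,0]]]'
```

```text
clock: 8.25
eef_pos: [547.3, 75.9, 227.4]
tcp_rot: [[0.964, 0.265, 0.001], [0.265, -0.964, 0.0], [0.001, -0.0, -1.0]]
ft_force: [-2.6, -1.2, 12.9]
width: 29.0
clock: 8.55
eef_pos: [547.4, 76.0, 227.4]
tcp_rot: [[0.964, 0.265, 0.001], [0.265, -0.964, 0.0], [0.001, 0.0, -1.0]]
ft_force: [-3.4, -0.0, 14.0]
width: 29.0
```

```bash
python3 -m crank '[[[0,0,1,0,0,0],[0,0,2,0,0,0],[0,0,2.5,0,0,0],[0,0,2.5,0,0,0],[0,0,2.5,0,0,0],[0,0,2.5,0,0,0]]]'
```

```text
clock: 9.15
eef_pos: [547.8, 76.3, 227.3]
tcp_rot: [[0.964, 0.265, 0.003], [0.265, -0.964, -0.0], [0.003, 0.001, -1.0]]
ft_force: [-7.5, -1.0, 24.6]
width: 29.3
```

```bash
python3 -m crank '[[[-0.5,0,0,0,0,0],[-0.8,0,0,0,-0.002,0],[-0.8,0,0,0,-0.002,0],[-0.8,0,0,0,-0.002,0]]]'
python3 - <<'E'
from h import *
im,c=snap('scene','s6.png')
a=cv2.imread('pics/s6.png')[100:280,270:430]
cv2.imwrite('pics/c6.png',cv2.resize(a,None,fx=3,fy=3,interpolation=2))
E
```

```text
clock: 9.55
eef_pos: [547.4, 76.2, 227.5]
tcp_rot: [[0.964, 0.265, 0.002], [0.265, -0.964, -0.001], [0.002, 0.001, -1.0]]
ft_force: [0.1, 0.4, 5.9]
width: 28.7
```

View pics/c6.png

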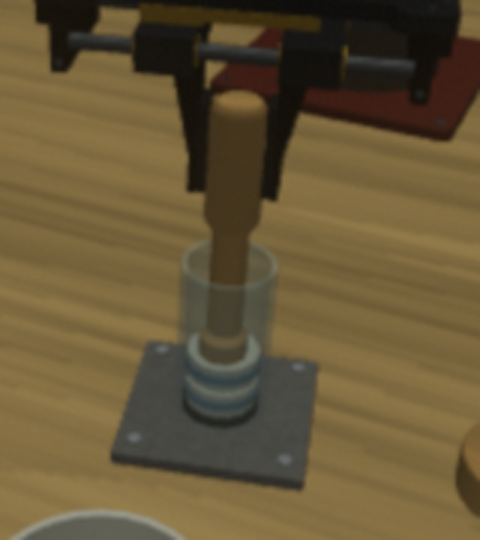

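The tablets are on the bottom and the rod is upright. Next I'll open the gripper and retreat straight up.

```bash
python3 -m crank '[[[0,0,0,0,0,0],[0,0,0,0,0,0],[0,0,0,0,0,0],[0,0,0,0,0,0],[0,0,0,0,0,0],[0,0,0,0,0,0]]]' -1
python3 -m crank '[[[0,0,-5,0,0,0],[0,0,-15,0,0,0],[0,0,-30,0,0,0],[0,0,-50,0,0,0],[0,0,-75,0,0,0],[0,0,-100,0,0,0],[0,0,-120,0,0,0],[0,0,-130,0,0,0],[0,0,-130,0,0,0],[0,0,-130,0,0,0]]]' -1
python3 - <<'E'
from h import *
im,c=snap('scene','s7.png');im,c=snap('wrist','w7.png')
a=cv2.imread('pics/s7.png')[100:280,270:430];b=cv2.imread('pics/w7.png')
cv2.imwrite('pics/c7.png',np.hstack([cv2.resize(a,(356,400),interpolation=2),b[:,110:550]]))
E
```

```text
clock: 10.2
eef_pos: [547.3, 76.2, 227.3]
tcp_rot: [[0.964, 0.265, 0.002], [0.265, -0.964, -0.001], [0.001, 0.001, -1.0]]
ft_force: [0.3, 0.3, -0.0]
width: 68.9
clock: 11.2
eef_pos: [546.9, 76.2, 357.0]
tcp_rot: [[0.964, 0.265, 0.001], [0.265, -0.964, -0.001], [0.001, 0.001, -1.0]]
ft_force: [0.1, -0.3, -0.4]
width: 86.8
```

View pics/c7.png

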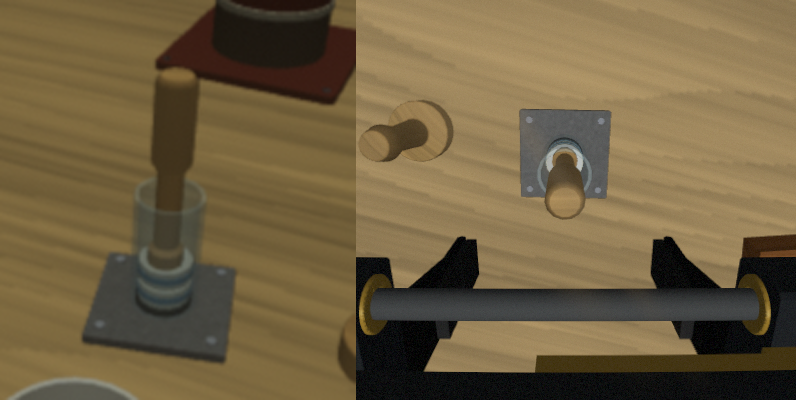

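```bash
python3 -c "
from plant import arm
print(arm.job_done())"
```

```text
the job is handed in; nothing more can be done
None
```

The job is done and handed in at about 11.3 s. Both tablets are on the bottom of the tube, and the rod is standing upright on top of them, released.

- **Seating:** I took the rod from its block, centred its foot over the tube mouth and pushed the stack down to a hard stop. At the stop the foot was at about 52 mm, which matches the given height of the seated stack. This assumes the rod did not slip in the grip and started on the floor of its hole.
- **Firm press:** The press at the bottom read 24.6 N upward, with about 7.5 N of sideways force. The tool moved less than 0.2 mm downward during it. I eased off the load before opening the gripper.
- **Last checks:** After retreating straight up 130 mm, the wrist force was about zero. The scene and wrist pictures showed the rod upright in the tube with the tablets at the bottom.
- **What disagreed:** The top and scene cameras differed by about 4–7 mm on the tube and block positions. I corrected for this with same-camera offsets between the rod foot and the tube mouth before going in. The top camera was blocked by the arm at the tube, so it gave no check there.

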